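Load and start the magnetic polisher

ROBOT

A 6-joint arm with a two-finger parallel gripper is mounted at the origin on a cart in front of the work surface, level with it; the furniture and walls round the work are solid. World frame = base frame: x ahead of the robot, y to its left, z up, the work surface at z = 0. Lengths are in m, angles in rad, forces in N, time in s.
With the tool pointing down it reaches from about 0.3 to 0.875 m from the base axis. Payload 4.2 kg.
Tool frame: the origin (TCP) lies between the finger pads; the fingertips stand 11 mm ahead of it and the grasp point (between the pads) lies 8 mm behind it; z points along the fingers, y is the line along which they close (so a half turn about z gives the same grasp; the last joint's range is limited). The gripper opens to 85 mm and grips with 20 to 120 N. Pads are 22 mm wide; open, the fingers measure 114 mm over their backs; the gripper's body (76 mm by 85 mm) begins 54 mm behind the grasp point. The pads swing forward as they close: fully open they stand 13 mm farther back than shut.
Start: joints at [-1.139, 0.32, 1.565, -0, 1.257, -0.02], TCP at [0.251, -0.517, 0.242] pointing down, gripper open.
Joint ranges: [-3.11, 3.11], [-0.84, 2.01], [0.21, 2.61], [-1.34, 4.49], [0.05, 2.63], [-2.56, 2.56]. Speed limits (rad/s): [2.57, 2.57, 3.14, 3.14, 3.14, 3.14].

INTERFACE

Orientations are given as a unit quaternion [w, x, y, z].
In Python, from cell import manip gives the robot as it stands.
- The arm moves only by the tool drive_tool, never from a script. Its argument "motion" is a list of rows, each a list of 3 entries, a list of its own where there are three numbers: the shift along the tool's x, y, z in m, then the turn about the tool's z in degrees, then the closure, from -1 (fully open) to 1 (shut). A call has 1 to 20 rows; each row shifts and turns the commanded pose from where the row before left it, along the tool's axes as they then stand; what a row does not reach is not made up. A row lasts 1/8 s, in which the tool goes at most 62.5 mm and 10.7 degrees, less where a joint would pass 70% of its speed; a pose out of reach is approached as far as the arm can. A call with a gripper value outside its range is refused whole. The fingers move at their own pace and stop on an object; "force" is the grip in N (left out, the last holds). Time passes only in rows, so rows that do not move let the fingers close. It gives the time, the measured TCP pose, the force, the opening and the grip force at its end, in the units of the state.
- manip.get_obs(): the state, without advancing time (a new reading comes with each control period).
- manip.get_image(name): name is "scene" or "top" or "wrist"; returns the picture (400x640x3 uint8, red, green, blue); there is no depth.
- manip.camera_info(name): a dict with "fx", "fy", "cx", "cy" (pixels), "k1" (the pictures are not rectified: a ray, as slopes to the right and down, at radius r is drawn at 1 + k1 r^2 times it, then the intrinsics apply), "world_from_camera" (4x4, takes a point from camera to world coordinates). Camera axes: x right, y up, looking along -z (the intrinsics and any distortion apply to the point x, -y, -z); pixel columns grow to the right and rows downward; lengths in m; the calibration is good to about 2 mm. A picture is of the moment at which its call begins: read the wrist's pose just before it. camera_info takes no time and is no camera call; for the wrist camera it gives the pose at the moment of the call.
- manip.hand_in(): hands the job in; it is judged then, once.
Trained networks look in the newest picture that a camera, given by its name, has taken for a name from the list of things; names that differ only in an ending like _2 or _b are one class to them, and where a whole thing is asked for, a point or a joint stands for the part that bears it (a point fixed in the world has none). Each returns a list of dicts, best first, with "confidence" (0 to 1); they miss things now and then, are a little off and sometimes report something else, mostly with a low value. They report only what shows in the picture. A call takes as long as a camera call.
- manip.outline_of(name, camera): "region" (400x640 bool, what is visible of it) and "position" ([column, row] in pixels, amid what is visible of it).
The state is a dict: "time_s": time; "q": joint angles; "qd": joint speeds; "tau": joint torques, N m; "tcp_pos": TCP position; "ee_rot": TCP orientation; "force": force on the tool from outside, world axes, zero at the start; "ft_torque": the same for the moment, N m; "finger_gap": finger opening in m; "gripper_force": force on a finger pad.
Only numpy, scipy, OpenCV 4.12 (cv2) and the standard library are available. Lean on these libraries where they do the work, as an engineer would, in place of code of your own. Each camera call takes 0.05 s, during which the arm holds its last target. There are 200 camera calls.

TASK

Start a polishing run on the blue magnetic polisher: keeping the white polishing jar upright, set it down gently in the round seat on the machine's deck, then slide the black lock grip fully home to its stop so that the steel fork closes over the jar's foot. Setting the timer starts the machine, so do that last: turn the timer knob until its white pointer is at the orange mark. Leave the mallet, tool tin, mug and bottle where they stand.

Things in the scene. Friction and masses are not known exactly. Their poses are not given: they have to be found in the camera images.
- jar_center (a point): centre (half-way up) of the closed polishing jar: white pot 60 mm across with a blue band, on a steel foot 80 mm across and 9 mm thick, under a black knurled screw cap 54 mm across. 86 mm tall in all: this point lies 43 mm above its underside; the cap fills the top 25 mm, so the middle of the cap is 30 mm above this point. z is the jar's axis. Take it by the cap from above (0.45 kg or so).
- jar_foot (a point): centre of the underside of the jar's foot, 43 mm below jar_center
- seat (a point): centre of the jar seat on the polisher's deck, at the height on which the jar's underside rests. The seat is a round steel locating ring, 86 mm inside, 98 mm outside, 9 mm high. The axes are those of the machine: z up, y toward the seat's end of the machine (the way the lock slides), x toward its back. The machine is a slate-blue case 160 mm (x) by 340 mm (y), fixed, with a dark grey deck 62 mm above the table.
- lock_grip (a point): point to hold the sliding jar lock: its upright black ribbed grip, 22 mm wide (machine x), 46 mm long (machine y) and 30 mm tall; this point is on its centre line, 9 mm below its top and 21 mm above the steel slide plate (the rails beside it are 20 mm below this point). The axes are the machine's; y points the way it slides to close. At the end stop it stands 96 mm from the seat's axis, against a steel bridge 8 mm higher than the plate.
- jar_lock (a joint): travel of the lock: 0 m open (fork clear of the seat), 0.052 m fully home at its end stop, with the fork's two prongs above the jar's foot. The fork passes 3 mm over the foot of a seated jar and is blocked by a jar that does not sit down in the ring. It moves with about 3 N and stays where it is left.
- timer_grip (a point): point to hold the timer knob: on the knob's axis, 9 mm below the top of its upright bar, which is 48 mm long, 14 mm wide and 30 mm tall and stands on a grey skirt 53 mm across, whose top is 21 mm below this point. x points along the bar to its end with the white pointer line; z up. The point is 30 mm above the deck.
- timer (a joint): angle of the timer knob, rad, growing clockwise as seen from above: 0 is off (pointer straight to the machine's back), 1.396 is the long orange mark at 80 degrees; white ticks stand every 20 degrees (0.349 rad). Stiff (0.06 N m), stays where it is left.
- timer_mark (a point): the orange mark on the timer's black scale plate, 33 mm from the knob's axis
- rawhide_mallet: bystander: rawhide mallet lying on the table, 235 mm long
- tool_tin: bystander: low dark tin full of stamping tools, 76 mm across, 77 mm tall; origin under its centre
- mug: bystander: grey-green mug with handle, 91 mm tall, 117 mm over its handle; origin under it
- dropper_bottle: bystander: small amber dropper bottle, 33 mm across, 102 mm tall; origin under its centre

How it is judged:
On the way, in this order (a step that is already met when the one before it is completed fails the run):
1. the jar sits down in the seat, upright, and lies still (horizontal distance between jar_foot and seat below 0.006 m and z of jar_foot in the frame of seat below 0.003 m and angle between jar_center's own z axis and vertical below 0.05 rad and linear speed of jar below 0.02 m/s and value of joint jar_lock below 0.03 m), for 0.2 s.
2. the lock is fully home over the foot of the seated jar (value of joint jar_lock above 0.049 m and horizontal distance between jar_foot and seat below 0.006 m and z of jar_foot in the frame of seat below 0.003 m), for 0.2 s.
3. the timer points at the orange mark (value of joint timer between 1.256 and 1.536 rad and value of joint jar_lock above 0.049 m), for 0.2 s.
At the end, for the whole second after the job is handed in: The jar stands upright and still in the seat (foot on the deck within 3 mm, centred within 6 mm, tilt below 0.05 rad), the lock is within 3 mm of its end stop, and the timer's pointer is within 0.14 rad (8 degrees) of the orange mark (all of step 3 and horizontal distance between jar_foot and seat below 0.006 m and z of jar_foot in the frame of seat below 0.003 m and angle between jar_center's own z axis and vertical below 0.05 rad and linear speed of jar below 0.02 m/s); the robot touches nothing.
It fails at once if the jar is tipped by more than 0.6 rad (34 degrees) (angle between jar_center's own z axis and vertical above 0.6 rad).
It fails at once if the jar is dropped into the seat: it comes down in the ring faster than 0.5 m/s (horizontal distance between jar_foot and seat below 0.02 m and z of jar_foot in the frame of seat below 0.015 m and linear speed of jar above 0.5 m/s).
It fails at once if a bystander (mallet, tool tin, mug or bottle) is shifted by more than 30 mm (distance of any of rawhide_mallet, tool_tin, mug, dropper_bottle from where it was at the start of the episode above 0.03 m).
It also fails if it takes over 61 s, if anything falls off the work surface, if the arm or the gripper's body presses on something with over 40 N, if the wrist force passes 120 N, or if a joint passes its speed limit or range.

## Working session

There is one attempt and no reset: what is moved stays moved. The work goes in short steps, Python scripts to look and compute and a tool call to move; the robot and the scene stay as the last step left them, time stands still between calls to the robot, and variables do not carry over. Pictures are saved under pics/ and viewed, at most 10 in all, crops included, and the job is handed in when it is done.

Besides the shell and the picture viewer there is one more tool, called after "Emit:" as name([rows], argument=value, ...), one row to a line, values as JSON. drive_tool: Moves the arm, as the interface text tells. Its arguments: {"type":"object","properties":{"motion":{"type":"array","items":{"type":"array"}},"force":{"type":"number"}},"required":["motion"]}

```bash
mkdir -p pics; cat > h.py <<'E'
import numpy as np, cv2
from cell import manip
def ray(cam,uv,info=None):
    i=info or manip.camera_info(cam); T=np.array(i["world_from_camera"])
    d=np.array([(uv[0]-i["cx"])/i["fx"],(uv[1]-i["cy"])/i["fy"]]); u=d.copy()
    for _ in range(20): u=d/(1+i["k1"]*(u@u))
    return T[:3,3], T[:3,:3]@np.array([u[0],-u[1],-1.])
def at_z(cam,uv,z,info=None):
    o,d=ray(cam,uv,info); return o+d*(z-o[2])/d[2]
def proj(cam,p,info=None):
    i=info or manip.camera_info(cam); T=np.array(i["world_from_camera"])
    c=T[:3,:3].T@(np.array(p)-T[:3,3]); u=np.array([c[0],-c[1]])/-c[2]; u=u*(1+i["k1"]*(u@u))
    return np.array([i["fx"]*u[0]+i["cx"],i["fy"]*u[1]+i["cy"]])
def save(n,img): cv2.imwrite(f"pics/{n}.png",img[:,:,::-1])
E
python3 - <<'E'
from h import *
np.set_printoptions(precision=4,suppress=True)
o=manip.get_obs(); print({k:np.round(v,3) for k,v in o.items()})
for c in ["top","scene"]:
    im=manip.get_image(c); save(c+"0",im); i=manip.camera_info(c); print(c,i["fx"],i["k1"],np.array(i["world_from_camera"]))
    for n in ["jar_center","seat","lock_grip","timer_grip","timer_mark","rawhide_mallet","tool_tin","mug","dropper_bottle"]:
        r=manip.outline_of(n,c)
        for d in r[:2]:
            ys,xs=np.nonzero(d["region"]); print(n,round(d["confidence"],2),np.round(d["position"],1),xs.min(),xs.max(),ys.min(),ys.max(),len(xs),"z0:",at_z(c,d["position"],0.)[:2])
E
```

```text
{'time_s': np.float64(0.0), 'q': array([-1.139,  0.32 ,  1.566, -0.   ,  1.257, -0.02 ]), 'qd': array([ 0.001,  0.   ,  0.   ,  0.001, -0.001,  0.001]), 'tau': array([  0.001, -41.552, -23.416,   0.   ,   0.008,  -0.   ]), 'tcp_pos': array([ 0.251, -0.517,  0.241]), 'ee_rot': array([-0.001,  0.975,  0.224, -0.   ]), 'force': array([-1.045, -1.064,  0.393]), 'ft_torque': array([-0.032,  0.048,  0.01 ]), 'gripper_force': np.float64(0.0), 'finger_gap': np.float64(0.085)}
top 493.1945427499528 -0.04476678260750917 [[ 0.0253  0.9927 -0.1176  0.3699]
 [-0.9995  0.0272  0.0144 -0.016 ]
 [ 0.0175  0.1172  0.993   1.5806]
 [ 0.      0.      0.      1.    ]]
jar_center 0.95 [433.6 207.7] 420 444 200 222 463 z0: [ 0.5232 -0.4168]
jar_center 0.4 [299.9 163.4] 293 309 155 172 223 z0: [0.6561 0.02  ]
seat 0.73 [429.8 210.6] 419 444 201 223 481 z0: [ 0.5135 -0.4044]
seat 0.63 [266.  179.8] 206 324 139 226 5662 z0: [0.5993 0.1279]
lock_grip 0.69 [269.3 177.8] 243 287 166 199 510 z0: [0.6061 0.1175]
timer_grip 0.5 [298.5 165.2] 292 309 155 172 241 z0: [0.6501 0.0243]
timer_mark 0.63 [266.9 184.6] 207
[... 439 characters left out ...]
0.0253  0.911   0.4115  0.7181]
 [ 0.      0.      0.      1.    ]]
seat 0.73 [264.4 227.4] 217 317 197 263 3249 z0: [0.6694 0.1129]
lock_grip 0.75 [277.2 212.6] 263 285 204 227 222 z0: [0.754 0.018]
timer_grip 0.41 [292.2 205.7] 287 297 198 209 85 z0: [ 0.7804 -0.0612]
timer_mark 0.72 [266.4 229.7] 217 317 198 264 3195 z0: [0.6503 0.1147]
rawhide_mallet 0.53 [332.1 205.2] 320 346 195 214 126 z0: [ 0.7068 -0.1979]
rawhide_mallet 0.29 [271.6 262. ] 257 291 242 281 1072 z0: [0.4527 0.1961]
tool_tin 0.74 [371.4 213.3] 363 377 204 227 275 z0: [ 0.571  -0.2847]
mug 0.91 [273.9 264.4] 256 298 241 282 1277 z0: [0.437  0.1965]
dropper_bottle 0.54 [232.9 279.1] 223 236 259 293 383 z0: [0.4268 0.3315]
```

```bash
python3 - <<'E'
import cv2
a=cv2.imread("pics/top0.png")[110:290,170:460]
cv2.imwrite("pics/top0c.png",cv2.resize(a,(783,486),interpolation=cv2.INTER_CUBIC))
E
```

```text
(no output)
```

View pics/top0c.png

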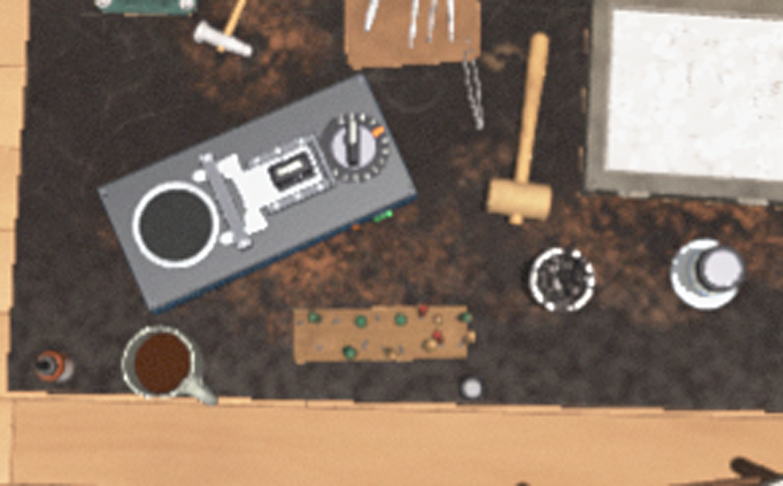

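```bash
python3 - <<'E'
from h import *
from scipy.spatial.transform import Rotation as R
np.set_printoptions(precision=4,suppress=True)
f=lambda u,v:(u/2.7+170-.3,v/2.7+110-.3)
print("cap",at_z("top",f(720,268),.086)); print("foot",at_z("top",f(706,275),.005))
print("seat",at_z("top",f(177,224),.068)); print("timer",at_z("top",f(352,147),.07),"grip",at_z("top",f(293,170),.11))
a=at_z("top",f(361,75),.062);b=at_z("top",f(100,188),.062);c=at_z("top",f(415,193),.062);print(a,b,c,np.degrees(np.arctan2(*(b-a)[1::-1])),np.linalg.norm((b-a)[:2]),np.linalg.norm((c-a)[:2]))
o=manip.get_obs(); q=o["ee_rot"]; r=R.from_quat([q[1],q[2],q[3],q[0]]); print(r.as_matrix())
T=np.array(manip.camera_info("wrist")["world_from_camera"]); print(T, "cam in tool",r.inv().apply(T[:3,3]-o["tcp_pos"]), (r.inv().as_matrix()@T[:3,:3]))
print(manip.camera_info("wrist")["fx"])
E
```

```text
cap [ 0.5112 -0.4036  0.086 ]
foot [ 0.5101 -0.4077  0.005 ]
seat [0.5467 0.215  0.068 ]
timer [0.6411 0.0178 0.07  ] grip [0.6061 0.0819 0.11  ]
[0.7279 0.01   0.062 ] [0.5867 0.3064 0.062 ] [ 0.5909 -0.0562  0.062 ] 115.47739756337741 0.3283108112177607 0.1521720589804165
[[ 0.8997  0.4366  0.0001]
 [ 0.4366 -0.8997 -0.0002]
 [ 0.      0.0002 -1.    ]]
[[ 0.4367  0.8599  0.2643  0.3188]
 [-0.8996  0.4173  0.1285 -0.4867]
 [ 0.0002 -0.2939  0.9558  0.3742]
 [ 0.      0.      0.      1.    ]] cam in tool [ 0.0744  0.002  -0.1319] [[ 0.0001  0.9558  0.2939]
 [ 1.     -0.0001 -0.    ]
 [-0.      0.2939 -0.9558]]
278.6274877385653
```

Emit:
drive_tool([
  [[0.02,0.001,0],0,-1],
  [[0.04,0.002,0],0,-1],
  [[0.04,0.002,0],0,-1],
  [[0.04,0.002,0],0,-1],
  [[0.04,0.002,0],0,-1],
  [[0.04,0.002,0],0,-1],
  [[0.04,0.002,0],0,-1],
  [[0.023,0.001,0],0,-1],
  [[0,0,0],0,-1],
  [[0,0,0],0,-1],
])

```text
time_s: 2.25
tcp_pos: [0.511, -0.4066, 0.2423]
ee_rot: [-0.0, 0.975, 0.224, -0.0]
force: [-0.2, -0.2, 0.3]
finger_gap: 0.0852
gripper_force: 0.0
```

```bash
python3 - <<'E'
from h import *
np.set_printoptions(precision=4,suppress=True)
i=manip.camera_info("wrist");im=manip.get_image("wrist");save("w1",im);print(manip.get_obs()["tcp_pos"])
for d in manip.outline_of("jar_center","wrist")[:2]:
    ys,xs=np.nonzero(d["region"]);print(d["confidence"],d["position"],xs.min(),xs.max(),ys.min(),ys.max())
E
```

```text
[ 0.5107 -0.4069  0.2424]
0.59 [321.1, 175.8] 289 348 142 209
```

View pics/w1.png

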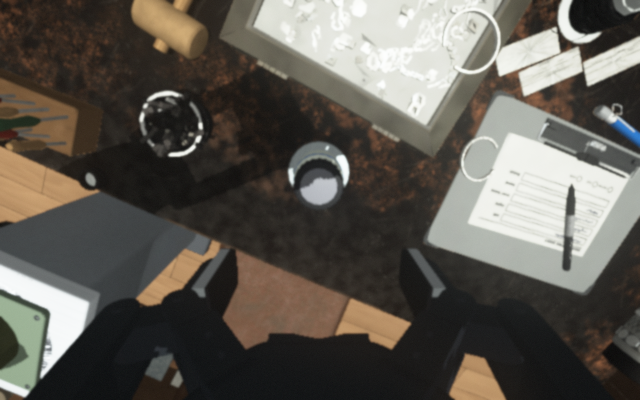

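```bash
python3 - <<'E'
from h import *
np.set_printoptions(precision=4,suppress=True)
i=manip.camera_info("wrist");im=manip.get_image("wrist")
for uv,z in [((320.5,188),.086),((319,171),.009),((289,171),.009),((349,171),.009),((319,142),.009),((319,209),.086)]: print(uv,z,at_z("wrist",uv,z,i))
a=im[130:220,270:370]; save("w1c",cv2.resize(a,(700,630),interpolation=cv2.INTER_CUBIC)[:600])
for z in (.086,.061,.009,0): print(z,proj("wrist",[.5107,-.4069,z],i))
E
```

```text
(320.5, 188) 0.086 [ 0.5117 -0.4114  0.086 ]
(319, 171) 0.009 [ 0.514  -0.4087  0.009 ]
(289, 171) 0.009 [ 0.4967 -0.3728  0.009 ]
(349, 171) 0.009 [ 0.5314 -0.4447  0.009 ]
(319, 142) 0.009 [ 0.5483 -0.3921  0.009 ]
(319, 209) 0.086 [ 0.4897 -0.4203  0.086 ]
0.086 [316.2893 187.0835]
0.061 [316.4335 181.6668]
0.009 [316.674  172.6383]
0 [316.7093 171.3161]
```

View pics/w1c.png

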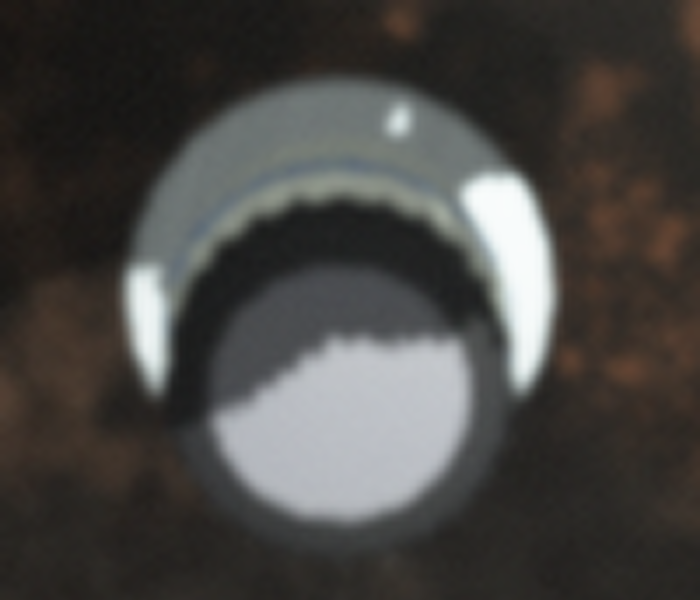

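Emit:
drive_tool([
  [[0.002,0.002,0.02],0,-1],
  [[0,0,0.035],0,-1],
  [[0,0,0.035],0,-1],
  [[0,0,0.035],0,-1],
  [[0,0,0.03],0,-1],
  [[0,0,0.015],0,-1],
  [[0,0,0.007],0,-1],
  [[0,0,0],0,-1],
  [[0,0,0],0,1],
  [[0,0,0],0,1],
  [[0,0,0],0,1],
  [[0,0,0],0,1],
  [[0,0,0],0,1],
  [[0,0,0],0,1],
  [[0,0,0],0,1],
  [[0,0,0],0,1],
], force=45)

```text
time_s: 4.4
tcp_pos: [0.5145, -0.407, 0.0666]
ee_rot: [-0.0, 0.975, 0.224, 0.0]
force: [-1.1, 0.9, 4.9]
finger_gap: 0.0526
gripper_force: 48.3
```

Emit:
drive_tool([
  [[0,0,-0.01],0,1],
  [[0,0,-0.03],0,1],
  [[0,0,-0.04],0,1],
  [[0.005,-0.01,-0.04],0,1],
  [[0.01,-0.025,-0.04],0,1],
  [[0.014,-0.04,-0.03],0,1],
  [[0.016,-0.05,-0.01],0,1],
  [[0.016,-0.05,0],0,1],
  [[0.016,-0.05,0],0,1],
  [[0.016,-0.05,0],0,1],
  [[0.016,-0.05,0],0,1],
  [[0.016,-0.05,0],0,1],
  [[0.016,-0.05,0],0,1],
  [[0.016,-0.05,0],0,1],
  [[0.016,-0.05,0],0,1],
  [[0.01,-0.04,0],0,1],
  [[0.004,-0.021,0],0,1],
  [[0,-0.01,0],0,1],
  [[0,0,0],0,1],
  [[0,0,0],0,1],
])

```text
time_s: 6.9
tcp_pos: [0.4226, 0.2097, 0.2653]
ee_rot: [0.0, 0.975, 0.224, -0.0]
force: [0.9, -0.2, -4.3]
finger_gap: 0.053
gripper_force: 49.2
```

```bash
python3 - <<'E'
from h import *
np.set_printoptions(precision=4,suppress=True)
i=manip.camera_info("wrist");im=manip.get_image("wrist");save("w2",im);o=manip.get_obs();print(o["tcp_pos"],o["q"],o["force"])
import pickle;pickle.dump(i,open("w2.pkl","wb"))
for n in ["seat","lock_grip","timer_grip","timer_mark"]:
  for d in manip.outline_of(n,"wrist")[:2]:
    ys,xs=np.nonzero(d["region"]);print(n,d["confidence"],d["position"],xs.min(),xs.max(),ys.min(),ys.max())
E
```

```text
[0.4227 0.2097 0.2653] [ 0.4364  0.1411  1.7459 -0.0006  1.2546  1.5568] [-0.2046 -0.4723 -5.2211]
seat 0.96 [442.3, 73.7] 298 600 0 153
lock_grip 0.95 [470.6, 77.1] 398 537 31 120
timer_grip 0.88 [561.0, 76.9] 534 596 56 106
timer_mark 0.9 [441.8, 71.8] 298 601 0 153
```

View pics/w2.png

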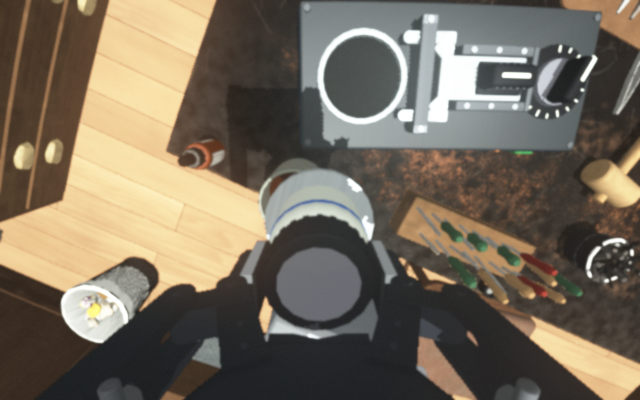

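```bash
cat > fit.py <<'E'
from h import *
import pickle
from scipy.optimize import minimize
np.set_printoptions(precision=4,suppress=True)
def rect(cam,img,info,c,yaw,z,half=.07,n=280):
    """top view patch of plane z: columns along dir yaw (+), rows along yaw-90"""
    s=np.linspace(-half,half,n); a=np.array([np.cos(yaw),np.sin(yaw)]); b=np.array([np.sin(yaw),-np.cos(yaw)])
    m=np.array([[proj(cam,[*(np.array(c)+u*a+v*b),z],info) for u in s] for v in s],np.float32)
    return cv2.remap(img,m[...,0],m[...,1],cv2.INTER_LINEAR)
def ring(cam,img,info,c,z=.071):
    g=cv2.cvtColor(rect(cam,img,info,c,0,z),cv2.COLOR_RGB2GRAY).astype(np.float32)
    g=cv2.GaussianBlur(g,(0,0),2); k=2000*.07/140  # px per m = 280/.14
    th=np.linspace(0,2*np.pi,180,endpoint=False)
    def S(p,r): 
        x=(139.5+(p[0]+r*np.cos(th))*1993); y=(139.5-(p[1]+r*np.sin(th))*1993)
        return cv2.remap(g,x.astype(np.float32)[None],y.astype(np.float32)[None],cv2.INTER_LINEAR).mean()
    f=lambda p:-(2*S(p,.046)-S(p,.0405)-S(p,.0525))
    best=min(((f((x,y)),x,y) for x in np.arange(-.015,.016,.003) for y in np.arange(-.015,.016,.003)))
    r=minimize(f,best[1:],method="Nelder-Mead",options=dict(xatol=1e-5,initial_simplex=np.array(best[1:])+np.array([[0,0],[.002,0],[0,.002]])))
    return np.array(c)+r.x, r.fun
E
python3 - <<'E'
from fit import *
i=pickle.load(open("w2.pkl","rb"));im=cv2.imread("pics/w2.png")[:,:,::-1].copy()
print("guess",at_z("wrist",(363,76),.071,i))
c,f=ring("wrist",im,i,at_z("wrist",(363,76),.071,i)[:2]);print("seat wrist",c,f)
t=cv2.imread("pics/top0.png")[:,:,::-1].copy();print("seat top",ring("top",t,None,c))
t=manip.get_image("scene");
try: print("seat scene",ring("scene",t,None,c))
except Exception as e: print(e)
P=[at_z("wrist",p,.062,i)[:2] for p in [(302,5),(303,150),(577,150),(601,10)]];print(np.array(P))
d=P[1]-P[2];print("yaw y",np.degrees(np.arctan2(d[1],d[0])),np.linalg.norm(d),np.linalg.norm(P[0]-P[1]))
# rails' line, timer, grip
for n,p,z in [("timer skirt",(556,86),.07),("grip top",(507,76),.115)]: print(n,at_z("wrist",p,z,i))
print("jar cap centre px->", at_z("wrist",(320,284),.265+.008+.0+.0125-.0,i), manip.get_obs()["tcp_pos"])
r=rect("wrist",im,i,c+.06*np.array([.42,-.9]),np.radians(115.5),.09,.2,600)
save("w2r",r[150:450])
E
```

```text
guess [0.5482 0.2141 0.071 ]
seat wrist [0.5464 0.2143] -249.1047821044922Traceback (most recent call last):
  File "<stdin>", line 5, in <module>
  File "fit.py", line 11, in ring
    g=cv2.cvtColor(rect(cam,img,info,c,0,z),cv2.COLOR_RGB2GRAY).astype(np.float32)
                   ~~~~^^^^^^^^^^^^^^^^^^^^
  File "fit.py", line 8, in rect
    m=np.array([[proj(cam,[*(np.array(c)+u*a+v*b),z],info) for u in s] for v in s],np.float32)
                 ~~~~^^^^^^^^^^^^^^^^^^^^^^^^^^^^^^^^^^^^^
  File "h.py", line 11, in proj
    i=info or manip.camera_info(cam); T=np.array(i["world_from_camera"])
              ~~~~~~~~~~~~~~~~~^^^^^
ValueError: time passes only in moves, steps and waits
```

```bash
python3 - <<'E'
from fit import *
i=pickle.load(open("w2.pkl","rb"));im=cv2.imread("pics/w2.png")[:,:,::-1].copy()
c=np.array([.5464,.2143])
ti=manip.camera_info("top");si=manip.camera_info("scene");pickle.dump((ti,si),open("ts.pkl","wb"))
t=cv2.imread("pics/top0.png")[:,:,::-1].copy();print("seat top",ring("top",t,ti,c))
t=cv2.imread("pics/scene0.png")[:,:,::-1].copy();print("seat scene",ring("scene",t,si,c))
P=[at_z("wrist",p,.062,i)[:2] for p in [(302,5),(303,150),(577,150),(601,10)]];print(np.array(P))
d=P[1]-P[2];print("yaw y",np.degrees(np.arctan2(d[1],d[0])),np.linalg.norm(d),np.linalg.norm(P[0]-P[1]))
for n,p,z in [("timer skirt",(556,86),.07),("grip top",(507,76),.115)]: print(n,at_z("wrist",p,z,i))
print("cap", at_z("wrist",(319.5,284),.286,i))
r=rect("wrist",im,i,c+.06*np.array([.42,-.9]),np.radians(115.5),.09,.2,600)
save("w2r",r[150:450])
E
```

```text
seat top (array([0.5457, 0.2162]), np.float64(-218.32388305664062))
seat scene (array([0.5401, 0.221 ]), np.float64(-119.8596420288086))
[[ 0.5837  0.3043]
 [ 0.446   0.2388]
 [ 0.5958 -0.0651]
 [ 0.7313  0.0099]]
yaw y 116.22374609883434 0.33882000261624573 0.15243265773157358
timer skirt [0.6385 0.0131 0.07  ]
grip top [0.6026 0.094  0.115 ]
cap [0.4234 0.2072 0.286 ]
```

View pics/w2r.png

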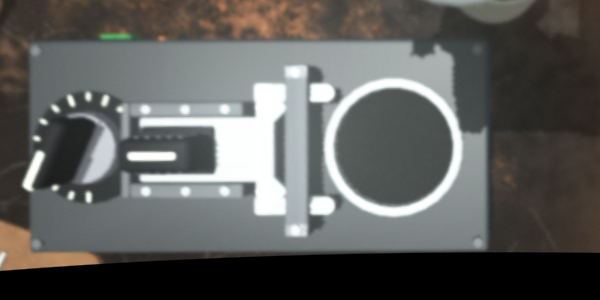

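Emit:
drive_tool([
  [[0.01,0.004,0],0,1],
  [[0.02,0.009,0],0,1],
  [[0.025,0.011,0],0,1],
  [[0.025,0.011,0],0,1],
  [[0.02,0.008,0],0,1],
  [[0.0135,0.0046,0.01],0,1],
  [[0,0,0.025],0,1],
  [[0,0,0.03],0,1],
  [[0,0,0.025],0,1],
  [[0,0,0.015],0,1],
  [[0,0,0.008],0,1],
  [[0,0,0.003],0,1],
  [[0,0,0],0,1],
  [[0,0,0],0,1],
])

```text
time_s: 8.9
tcp_pos: [0.5458, 0.2174, 0.1501]
ee_rot: [-0.0, 0.975, 0.224, 0.001]
force: [0.3, 0.1, -5.0]
finger_gap: 0.0526
gripper_force: 49.3
```

```bash
python3 - <<'E'
from h import *
i=manip.camera_info("wrist");im=manip.get_image("wrist");save("w3",im)
s=manip.get_image("scene");save("s3",s);o=manip.get_obs();print(o["tcp_pos"],o["force"])
a=cv2.resize(im[100:330,200:440],(480,460));b=cv2.resize(s[190:270,210:320],(320,232),interpolation=cv2.INTER_CUBIC)
o=np.zeros((460,800,3),np.uint8);o[:,:480]=a;o[:232,480:]=b;save("w3c",o)
E
```

```text
[0.54563972 0.21737255 0.14990877] [ 0.50590049  0.48938238 -5.06183981]
```

View pics/w3c.png

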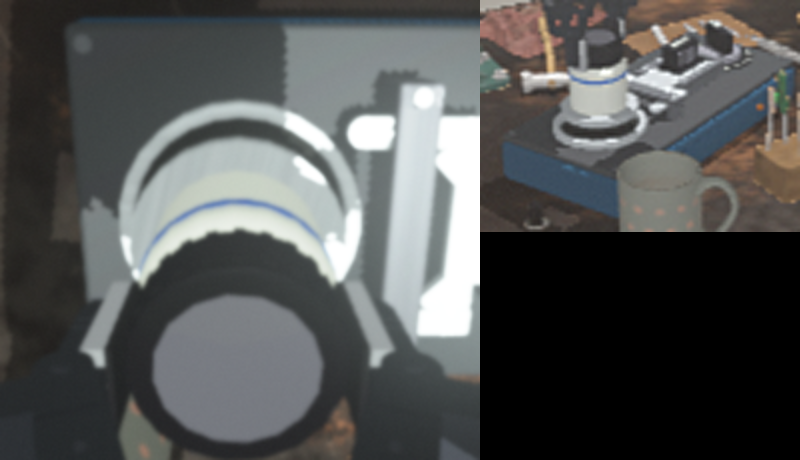

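Emit:
drive_tool([
  [[0,0,0.004],0,1],
  [[0,0,0.004],0,1],
  [[0,0,0.004],0,1],
  [[0,0,0.003],0,1],
  [[0,0,0.003],0,1],
  [[0,0,0.002],0,1],
  [[0,0,0.001],0,1],
  [[0,0,0],0,1],
  [[0,0,0],0,1],
])

```text
time_s: 10.12
tcp_pos: [0.5454, 0.2172, 0.1287]
ee_rot: [0.0, 0.975, 0.224, 0.0]
force: [-1.5, -1.5, 0.1]
finger_gap: 0.0527
gripper_force: 49.8
```

Emit:
drive_tool([
  [[0,0,0],0,-1],
  [[0,0,0],0,-1],
  [[0,0,0],0,-1],
  [[0,0,0],0,-1],
  [[0,0,0],0,-1],
  [[0,0,-0.01],0,-1],
  [[0,0,-0.03],0,-1],
  [[0,0,-0.04],0,-1],
  [[0,0.02,-0.03],-10,-1],
  [[0.005,0.029,-0.01],-10,-1],
])

```text
time_s: 11.38
tcp_pos: [0.5758, 0.179, 0.2519]
ee_rot: [0.0, 0.92, 0.393, 0.003]
force: [1.5, 0.8, -0.6]
finger_gap: 0.0854
gripper_force: 0.0
```

Emit:
drive_tool([
  [[-0.015,0.03,0],0,-1],
  [[-0.02,0.04,0],0,-1],
  [[-0.007,0.016,0],0,-1],
  [[0,0,0],-10,-1],
  [[0,0,0],-10,-1],
  [[0,0,0],-10,-1],
  [[0,0,0],-10,-1],
  [[0,0,0],-10,-1],
  [[0,0,0],-10,-1],
  [[0,0,0],-10,-1],
  [[0,0,0],0,-1],
  [[0,0,0],0,-1],
])

```text
time_s: 12.88
tcp_pos: [0.6076, 0.089, 0.2485]
ee_rot: [0.0, 0.532, 0.847, 0.0]
force: [-0.4, 0.4, -0.6]
finger_gap: 0.0853
gripper_force: 0.0
```

```bash
python3 - <<'E'
from fit import *
i=manip.camera_info("wrist");im=manip.get_image("wrist");save("w4",im);pickle.dump(i,open("w4.pkl","wb"));o=manip.get_obs();print(o["tcp_pos"],o["ee_rot"],o["q"])
for n in ["lock_grip","timer_grip","jar_center"]:
  for d in manip.outline_of(n,"wrist")[:2]:
    ys,xs=np.nonzero(d["region"]);print(n,d["confidence"],d["position"],xs.min(),xs.max(),ys.min(),ys.max())
E
```

```text
[0.6076 0.089  0.2485] [0.     0.5315 0.8471 0.0001] [ 0.1266  0.378   1.4603  0.0001  1.303  -0.3235]
lock_grip 0.84 [316.8, 156.8] 275 361 88 214
timer_grip 0.37 [320.1, 158.2] 275 361 88 214
jar_center 0.6 [317.9, 42.5] 277 356 0 88
```

View pics/w4.png

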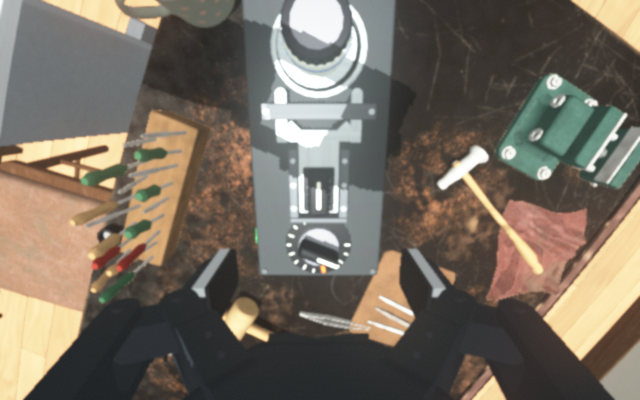

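```bash
python3 - <<'E'
from fit import *
i=pickle.load(open("w4.pkl","rb"));im=cv2.imread("pics/w4.png")[:,:,::-1].copy()
a=im[130:280,240:400]; save("w4c",cv2.resize(a,(640,600),interpolation=cv2.INTER_CUBIC))
y=np.array([-.435,.9]);x=np.array([.9,.435]);c=np.array([.5455,.2164])
for n,p,z in [("grip top c",c-.148*y,.108),("top far",c-.125*y,.108),("top near",c-.171*y,.108),("timer bar top",c-.22*y,.101),("skirt",c-.22*y,.071)]:
    print(n,p,(proj("wrist",[*p,z],i)-[240,130])*4)
E
```

```text
grip top c [0.6099 0.0832] [313.3061 262.9658]
top far [0.5999 0.1039] [313.27   174.1038]
top near [0.6199 0.0625] [313.3404 347.7308]
timer bar top [0.6412 0.0184] [313.4174 503.08  ]
skirt [0.6412 0.0184] [313.4538 455.6095]
```

View pics/w4c.png

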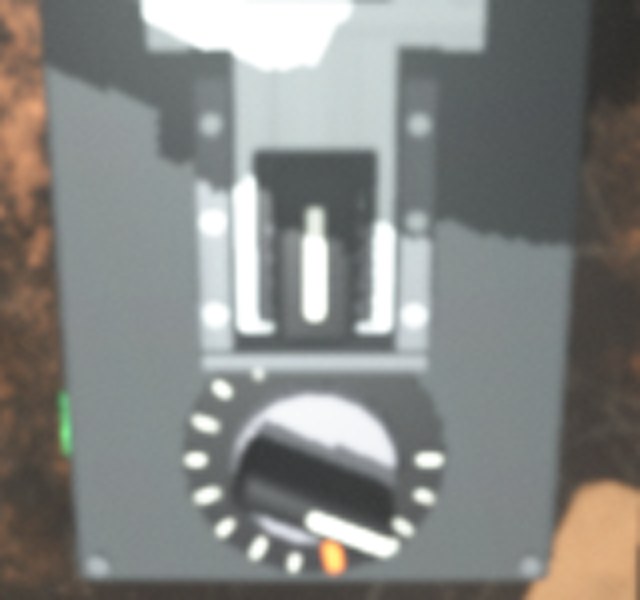

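Emit:
drive_tool([
  [[-0.006,-0.0005,0.01],0,-0.5],
  [[0,0,0.03],0,-0.5],
  [[0,0,0.04],0,-0.5],
  [[0,0,0.03],0,-0.5],
  [[0,0,0.025],0,-0.5],
  [[0,0,0.012],0,-0.5],
  [[0,0,0.0045],0,-0.5],
  [[0,0,0],0,-0.5],
  [[0,0,0],0,1],
  [[0,0,0],0,1],
  [[0,0,0],0,1],
  [[0,0,0],0,1],
  [[0,0,0],0,1],
  [[0,0,0],0,1],
  [[0,0,0],0,1],
  [[0,0,0],0,1],
], force=30)

```text
time_s: 15.08
tcp_pos: [0.6104, 0.0833, 0.0976]
ee_rot: [0.001, 0.531, 0.847, 0.001]
force: [1.1, 0.5, 6.4]
finger_gap: 0.0214
gripper_force: 33.2
```

Emit:
drive_tool([
  [[0.004,0,0],0,1],
  [[0.007,0,0],0,1],
  [[0.008,0,0],0,1],
  [[0.008,0,0],0,1],
  [[0.008,0,0],0,1],
  [[0.007,0,0],0,1],
  [[0.005,0,0],0,1],
  [[0.003,0,0],0,1],
  [[0.002,0,0],0,1],
  [[0.001,0,0],0,1],
  [[0,0,0],0,1],
  [[0,0,0],0,1],
])

```text
time_s: 16.58
tcp_pos: [0.5893, 0.1272, 0.0976]
ee_rot: [0.004, 0.53, 0.848, -0.001]
force: [6.4, -11.7, 3.1]
finger_gap: 0.0212
gripper_force: 33.0
```

Emit:
drive_tool([
  [[0.002,0,0],0,1],
  [[0.002,0,0],0,1],
  [[0.002,0,0],0,1],
  [[0,0,0],0,1],
  [[0,0,0],0,1],
])

```text
time_s: 17.2
tcp_pos: [0.5891, 0.1276, 0.0976]
ee_rot: [0.008, 0.529, 0.848, -0.003]
force: [12.4, -27.7, 2.0]
finger_gap: 0.0216
gripper_force: 32.7
```

Emit:
drive_tool([
  [[-0.004,0,0],0,1],
  [[-0.004,0,0],0,1],
  [[-0.001,0,0],0,1],
  [[0,0,0],0,-0.5],
  [[0,0,0],0,-0.5],
  [[0,0,0],0,-0.5],
  [[0,0,0],0,-0.5],
  [[0,0,-0.015],0,-1],
  [[0,0,-0.03],0,-1],
  [[-0.01,0,-0.04],0,-1],
  [[-0.02,0,-0.04],0,-1],
  [[-0.03,0,-0.025],0,-1],
  [[0,0,0],0,-1],
  [[0,0,0],0,-1],
])

```text
time_s: 18.95
tcp_pos: [0.6134, 0.0745, 0.2464]
ee_rot: [-0.001, 0.531, 0.847, -0.0]
force: [0.6, -0.7, 0.3]
finger_gap: 0.0856
gripper_force: 0.0
```

```bash
python3 - <<'E'
from fit import *
i=manip.camera_info("wrist");im=manip.get_image("wrist");save("w5",im);pickle.dump(i,open("w5.pkl","wb"));o=manip.get_obs();print(o["tcp_pos"],o["ee_rot"],o["q"])
a=im[20:260,230:410]; save("w5c",cv2.resize(a,(450,600),interpolation=cv2.INTER_CUBIC))
y=np.array([-.435,.9]);c=np.array([.5455,.2164])
for n,p,z in [("grip top c",c-.096*y,.108),("bar",c-.22*y,.101),("skirt",c-.22*y,.071),("seat ring top",c,.071),("cap top",c,.148)]:
    print(n,p,(proj("wrist",[*p,z],i)-[230,20])*2.5)
E
```

```text
[0.6132 0.0747 0.2459] [-0.001   0.5306  0.8476 -0.0005] [ 0.1024  0.3864  1.4538  0.0005  1.3036 -0.3499]
grip top c [0.5873 0.13  ] [224.5647 268.9027]
bar [0.6412 0.0184] [223.6282 560.1434]
skirt [0.6412 0.0184] [223.5009 532.4121]
seat ring top [0.5455 0.2164] [224.9649  15.047 ]
cap top [0.5455 0.2164] [226.0014 -66.257 ]
```

View pics/w5c.png

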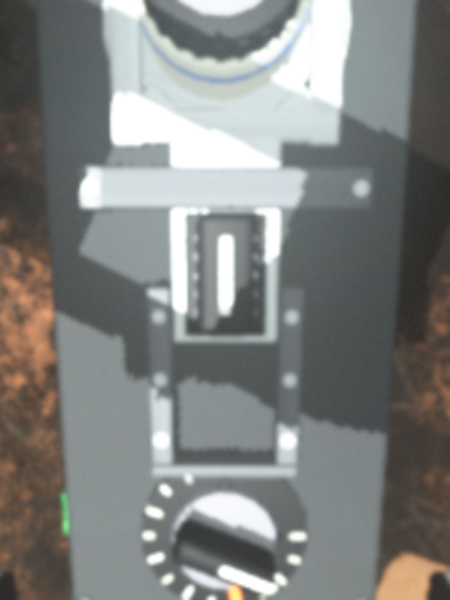

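```bash
cat > st.py <<'E'
from fit import *
def stripe(im,box):
    x0,x1,y0,y1=box; g=cv2.cvtColor(im,cv2.COLOR_RGB2GRAY)[y0:y1,x0:x1].astype(float)
    m=(g>150); n,l,s,c=cv2.connectedComponentsWithStats(m.astype(np.uint8)); 
    return [(s[k].tolist(),np.round(c[k]+[x0,y0],2).tolist()) for k in range(1,n) if s[k][4]>8]
E
python3 - <<'E'
from st import *
L={n:(pickle.load(open(n+".pkl","rb")),cv2.imread(f"pics/{n}.png")[:,:,::-1].copy()) for n in("w4","w5")}
y=np.array([-.435,.9]);c=np.array([.5455,.2164]);x=np.array([.9,.435])
print(stripe(L["w4"][1],(311,326,178,214)),stripe(L["w5"][1],(312,330,108,152)))
for n,p in (("w4",(318.5,195.5)),("w5",(320,130))):
    for z in (.104,.108,.112): q=at_z("wrist",p,z,L[n][0])[:2]-c; print(n,z,q@y,q@x)
# profile in w5 along machine y at several lateral offsets
g=cv2.cvtColor(L["w5"][1],cv2.COLOR_RGB2GRAY)
for u in (308,311,314,317,320,323,326,329,332): print(u,g[86:116,u])
E
```

```text
[([4, 4, 7, 29, 184], [318.04, 196.61])] [([1, 2, 11, 36, 290], [318.87, 127.15])]
w4 0.104 -0.14878472558006497 0.00017685253871551596
w4 0.108 -0.14762964568407533 0.00017656773422487145
w4 0.112 -0.1464745657880857 0.00017628292973422696
w5 0.104 -0.09836650422528828 0.00018761323736489415
w5 0.108 -0.09816753872964934 0.00017116780496700823
w5 0.112 -0.09796857323401045 0.00015472237256921947
308 [253 236 220 220 221 221 220 221 220 220 221 222 223 224 225 221 220 239
 248 222 162 148 141 134 132 130 133 149 170 173]
311 [253 235 219 220 222 220 221 220 220 220 220 220 223 225 224 220 221 241
 249 220 135 116 123 129 132 130 130 130 130 129]
314 [253 235 219 220 222 220 221 219 219 220 220 221 223 225 224 218 204 191
 186 147 115 122 137 148 153 153 153 152 154 153]
317 [254 236 218 221 221 221 221 220 219 220 221 222 223 224 224 219 203 185
 178 142 115 121 138 146 148 151 149 157 181 214]
320 [253 232 217 219 221 221 220 220 219 220 219 221 224 225 225 218 200 186
 177 141 114 119 132 141 143 145 150 191 251 255]
323 [253 233 218 221 221 221 220 219 218 220 220 221 223 225 224 216 197 180
 177 140 113 116 129 138 141 140 141 149 171 198]
326 [252 233 218 220 221 221 221 221 219 220 220 221 223 225 224 220 203 187
 176 141 111 115 125 132 135 135 136 135 135 133]
329 [252 231 215 218 220 220 221 218 219 219 220 221 223 224 224 217 201 182
 172 138 106 106 110 114 115 116 116 114 113 115]
332 [252 231 216 219 220 220 219 219 217 218 219 222 223 225 224 219 208 217
 230 186 122 109 103  99 100 100 101 107 122 129]
```

```bash
python3 - <<'E'
from st import *
i4=pickle.load(open("w4.pkl","rb"));i5=pickle.load(open("w5.pkl","rb"));im=cv2.imread("pics/w4.png")[:,:,::-1].copy()
y=np.array([-.435,.9]);c=np.array([.5455,.2164]);x=np.array([.9,.435])
d=lambda p,z,i:(lambda q:(round(q@y*1e3,1),round(q@x*1e3,1)))(at_z("wrist",p,z,i)[:2]-c)
print("bridge rear edge top",d((320,101.7),.086,i5),"grip front top",d((320,104.9),.108,i5),"bridge front", d((320,86.5),.086,i5))
g=cv2.cvtColor(im,cv2.COLOR_RGB2GRAY)
print("w5 rear of grip", cv2.cvtColor(cv2.imread("pics/w5.png"),cv2.COLOR_BGR2GRAY)[146:160,[315,325]].T)
print("ring w4 near rows",g[80:108,312],g[80:108,326]); print("ring row 50",g[50,262:290],g[50,350:378])
print("ring row 62",g[62,262:290],g[62,350:378])
print("seat fit w4",ring("wrist",im,i4,c))
for z in (.071,): print("pred ring near/left/right", [proj("wrist",[*(c+v),z],i4) for v in (-.049*y,-.049*x,.049*x)])
print("pred cap top edges",[proj("wrist",[*(c+v),.148],i4) for v in (-.027*y,-.027*x,.027*x)])
print("cap row 40",g[40,270:370])
print("cap col 318",g[30:100,318])
E
```

```text
bridge rear edge top (np.float64(-71.8), np.float64(0.2)) grip front top (np.float64(-75.6), np.float64(0.1)) bridge front (np.float64(-57.5), np.float64(0.1))
w5 rear of grip [[140 138 136 129 118 101  84  92 129 155 146 115  95  91]
 [ 78  78  77  75  75  72  74  91 128 155 147 115  95  90]]
ring w4 near rows [255 255 255 255 255 255 255 247 184 145 197 249 255 255 255 255 254 227
 178 165 162 150 142 168 200 218 224 225] [255 255 255 255 255 255 251 205 141 137 200 250 255 255 255 255 253 228
 178 163 161 153 147 165 198 217 221 222]
ring row 50 [ 94  95  95  96  97  97  96 109 138 174 197 207 208 197 180 180 198 212
 216 217 218 216 208 203 204 209 209 190] [255 255 255 255 255 254 236 159 114 136 203 249 255 255 255 254 244 198
 156 145 144 143 143 143 142 140 141 141]
ring row 62 [ 97  97  99  98  99  98 101 100 100 105 125 169 227 251 255 254 250 226
 236 254 255 255 255 255 252 241 229 221] [216 205 176 132  98  90  99 134 182 225 246 252 252 249 226 176 149 144
 143 143 143 144 142 143 142 141 141 140]
seat fit w4 (array([0.5469, 0.2134]), np.float64(-101.14722442626953))
pr
[... 233 characters left out ...]
6 180 200 207 204 190 181 188 203 212 214 211 200 179 144 103  85  83
  85  87  88  89  89  90  90  94 108 130 148 158 161 160 162 162 164 162
 161 164 163 164 165 162 163 165 165 164 167 168 172 184 201 220 233 241
 246 248 249 249 249 248 248 248 248 246 239 219 182 148 133 128 128 127
 126 123 116 107 103 116 151 190 215 241 253 255 255 255 244 172 120 139
 206 250 255 255 255 254 247 205 156 145]
cap col 318 [249 249 249 249 249 249 249 246 234 200 172 163 166 163 163 165 164 163
 156 133 111 100  98  96  98  97  98  98  94  94  93  93  94 103 136 182
 213 220 214 205 192 179 183 197 202 222 247 255 255 255 255 255 255 255
 255 255 255 252 207 142 146 221 253 255 255 255 255 246 193 165]
```

Emit:
drive_tool([
  [[0.015,0,-0.001],0,-1],
  [[0.025,0.001,-0.001],0,-1],
  [[0.02,0,-0.0005],0,-1],
  [[0.005,0,0],0,-1],
  [[0,0,0],0,-1],
  [[0,0,0],0,-1],
  [[0,0,0],0,-1],
])

```text
time_s: 19.88
tcp_pos: [0.5869, 0.1325, 0.2492]
ee_rot: [0.0, 0.531, 0.847, -0.0]
force: [0.1, 0.2, -0.6]
finger_gap: 0.0851
gripper_force: 0.0
```

```bash
python3 - <<'E'
from st import *
i=manip.camera_info("wrist");im=manip.get_image("wrist");save("w6",im);pickle.dump(i,open("w6.pkl","wb"));o=manip.get_obs();print(o["tcp_pos"])
i4=pickle.load(open("w4.pkl","rb"))
s=stripe(im,(305,332,170,225));print(s)
y=np.array([-.435,.9]);c=np.array([.5455,.2164]);x=np.array([.9,.435])
for z in (.104,.108,.112):
    for p in [k[1] for k in s]: print(z,(at_z("wrist",p,z,i)[:2]-at_z("wrist",(318.04,196.61),z,i4)[:2])@y)
# template match of grip from w4
im4=cv2.imread("pics/w4.png")[:,:,::-1]; G=lambda a:cv2.cvtColor(np.ascontiguousarray(a),cv2.COLOR_RGB2GRAY)
T=G(im4)[170:219,304:336]; R=cv2.matchTemplate(G(im)[140:250,280:360],T,cv2.TM_CCOEFF_NORMED);print(cv2.minMaxLoc(R))
E
```

```text
[0.5869 0.1325 0.2492]
[([10, 11, 7, 29, 179], [317.97, 196.06]), ([0, 38, 4, 6, 18], [306.17, 210.78]), ([23, 39, 4, 5, 16], [329.81, 210.81])]
0.104 0.04837616829615827
0.104 0.03222651640025629
0.104 0.032222555426186544
0.108 0.048368896656278956
0.108 0.032452367685787416
0.108 0.0324484638890407
0.112 0.0483616250163997
0.112 0.03267821897131858
0.112 0.032674372351894854
(-0.46145862340927124, 0.9630451798439026, (15, 0), (24, 29))
```

Emit:
drive_tool([
  [[0.008,0,0.01],0,-1],
  [[0.01,0,0.025],0,-1],
  [[0.003,0,0.02],0,-1],
  [[0,0,0],0,-1],
  [[0,0,0],0,-1],
  [[0,0,0],0,-1],
])

```text
time_s: 20.68
tcp_pos: [0.5781, 0.152, 0.1953]
ee_rot: [0.001, 0.531, 0.847, 0.001]
force: [-0.2, -0.2, -0.3]
finger_gap: 0.0854
gripper_force: 0.0
```

```bash
python3 - <<'E'
from st import *
i=manip.camera_info("wrist");im=manip.get_image("wrist");save("w7",im);pickle.dump(i,open("w7.pkl","wb"));o=manip.get_obs();print(o["tcp_pos"])
y=np.array([-.435,.9]);c=np.array([.5455,.2164]);x=np.array([.9,.435])
pc=proj("wrist",[*c,.071],i);print("c at .071/.148",pc,proj("wrist",[*c,.148],i))
x0,y0=int(pc[0])-80,max(0,int(pc[1])-80)
a=im[y0:y0+150,x0:x0+160]; print(x0,y0);save("w7c",cv2.resize(a,(640,600),interpolation=cv2.INTER_CUBIC))
E
```

```text
[0.578  0.1519 0.1952]
c at .071/.148 [317.257  115.3807] [316.9463 115.648 ]
237 35
```

View pics/w7c.png

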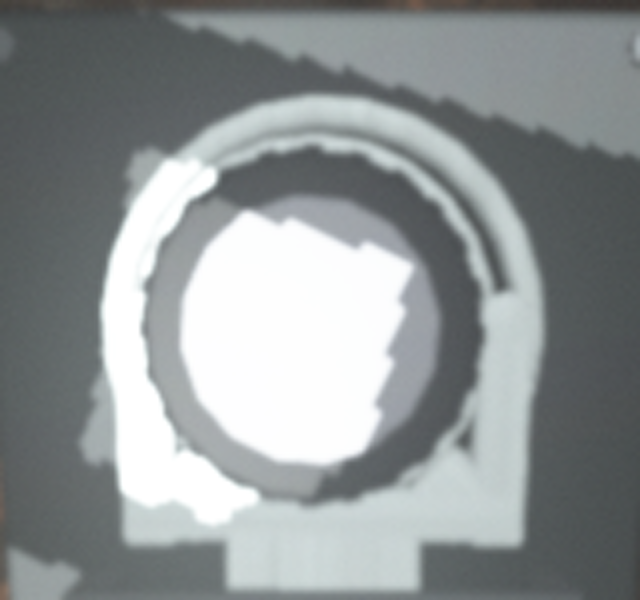

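Emit:
drive_tool([
  [[-0.015,0,0],0,-0.5],
  [[-0.011,-0.0005,0.01],0,-0.5],
  [[0,0,0.03],0,-0.5],
  [[0,0,0.03],0,-0.5],
  [[0,0,0.02],0,-0.5],
  [[0,0,0.008],0,-0.5],
  [[0,0,0],0,1],
  [[0,0,0],0,1],
  [[0,0,0],0,1],
  [[0,0,0],0,1],
  [[0,0,0],0,1],
  [[-0.004,0,0],0,1],
  [[-0.008,0,0],0,1],
  [[-0.009,0,0],0,1],
  [[-0.008,0,0],0,1],
  [[-0.005,0,0],0,1],
  [[-0.002,0,0],0,1],
  [[0,0,0],0,1],
  [[0,0,0],0,1],
])

```text
time_s: 23.1
tcp_pos: [0.6041, 0.0964, 0.0974]
ee_rot: [0.0, 0.531, 0.847, 0.001]
force: [-2.8, 0.2, 6.9]
finger_gap: 0.0215
gripper_force: 32.5
```

Emit:
drive_tool([
  [[0,0,0],0,-1],
  [[0,0,0],0,-1],
  [[0,0,0],0,-1],
  [[0,0,-0.02],0,-1],
  [[0,0,-0.04],0,-1],
  [[0,0,-0.04],0,-1],
  [[0.02,0,-0.01],0,-1],
  [[0.04,0,0],0,-1],
  [[0.04,0,0],0,-1],
  [[0.025,-0.0005,0],0,-1],
  [[0.0085,0,0.01],0,-1],
  [[0,0,0.03],0,-1],
  [[0,0,0.025],0,-1],
  [[0,0,0.01],0,-1],
  [[0,0,0.0035],0,-1],
  [[0,0,0],0,-1],
])

```text
time_s: 25.1
tcp_pos: [0.5458, 0.2158, 0.1281]
ee_rot: [0.0, 0.531, 0.847, 0.0]
force: [0.2, 0.0, -0.1]
finger_gap: 0.0853
gripper_force: 0.0
```

Emit:
drive_tool([
  [[0,0,0],0,1],
  [[0,0,0],0,1],
  [[0,0,0],0,1],
  [[0,0,0],0,1],
  [[0,0,0],0,1],
  [[0,0,0],0,1],
])

```text
time_s: 25.85
tcp_pos: [0.5454, 0.2157, 0.1287]
ee_rot: [0.0, 0.531, 0.848, 0.0]
force: [-2.4, -1.4, 5.5]
finger_gap: 0.0531
gripper_force: 32.1
```

Emit:
drive_tool([
  [[0.001,0,0],0,1],
  [[0.001,0,0],0,1],
  [[0,0,0],0,1],
])

```text
time_s: 26.22
tcp_pos: [0.5453, 0.2162, 0.1288]
ee_rot: [0.002, 0.53, 0.848, -0.001]
force: [0.6, -5.5, 6.5]
finger_gap: 0.0533
gripper_force: 32.3
```

Emit:
drive_tool([
  [[0.001,0,0],0,1],
  [[0.001,0,0],0,1],
  [[0,0,0],0,1],
])

```text
time_s: 26.6
tcp_pos: [0.5447, 0.2179, 0.1289]
ee_rot: [0.002, 0.53, 0.848, -0.0]
force: [0.7, -6.3, 6.1]
finger_gap: 0.0532
gripper_force: 33.1
```

Emit:
drive_tool([
  [[0.001,0,0],0,1],
  [[0.001,0,0],0,1],
  [[0,0,0],0,1],
])

```text
time_s: 26.98
tcp_pos: [0.5444, 0.2187, 0.1293]
ee_rot: [0.003, 0.53, 0.848, -0.001]
force: [1.2, -8.9, 7.3]
finger_gap: 0.0535
gripper_force: 33.3
```

Emit:
drive_tool([
  [[0.001,0,0],0,1],
  [[0.001,0,0],0,1],
  [[0,0,0],0,1],
])

```text
time_s: 27.35
tcp_pos: [0.544, 0.2199, 0.1297]
ee_rot: [0.004, 0.53, 0.848, -0.001]
force: [2.5, -11.8, 8.7]
finger_gap: 0.0532
gripper_force: 33.8
```

Emit:
drive_tool([
  [[-0.002,0,0],0,1],
  [[-0.002,0,0],0,1],
  [[-0.002,0,0],0,1],
  [[-0.001,0,0],0,1],
  [[0,0,0],0,1],
])

```text
time_s: 27.98
tcp_pos: [0.5449, 0.2175, 0.1286]
ee_rot: [-0.0, 0.531, 0.847, 0.001]
force: [-2.8, 0.4, 5.0]
finger_gap: 0.0532
gripper_force: 33.2
```

Emit:
drive_tool([
  [[-0.001,0,0],0,1],
  [[-0.001,0,0],0,1],
  [[0,0,0],0,1],
])

```text
time_s: 28.35
tcp_pos: [0.5453, 0.217, 0.1287]
ee_rot: [-0.001, 0.531, 0.847, 0.002]
force: [-4.4, 4.6, 6.5]
finger_gap: 0.0533
gripper_force: 33.4
```

Emit:
drive_tool([
  [[-0.001,0,0],0,1],
  [[-0.001,0,0],0,1],
  [[0,0,0],0,1],
])

```text
time_s: 28.72
tcp_pos: [0.5463, 0.2152, 0.1287]
ee_rot: [-0.001, 0.531, 0.847, 0.002]
force: [-4.4, 3.7, 6.8]
finger_gap: 0.0532
gripper_force: 33.7
```

Emit:
drive_tool([
  [[-0.001,0,0],0,1],
  [[-0.001,0,0],0,1],
  [[0,0,0],0,1],
])

```text
time_s: 29.1
tcp_pos: [0.5473, 0.2134, 0.1287]
ee_rot: [-0.001, 0.531, 0.847, 0.002]
force: [-2.4, 4.3, 6.2]
finger_gap: 0.0534
gripper_force: 33.7
```

Emit:
drive_tool([
  [[-0.001,0,0],0,1],
  [[-0.001,0,0],0,1],
  [[0,0,0],0,1],
])

```text
time_s: 29.48
tcp_pos: [0.548, 0.2121, 0.1288]
ee_rot: [-0.001, 0.531, 0.847, 0.002]
force: [-4.4, 6.7, 6.8]
finger_gap: 0.0532
gripper_force: 33.8
```

Emit:
drive_tool([
  [[0.003,0,0],0,1],
  [[0.003,0,0],0,1],
  [[0.002,0,0],0,1],
  [[0,0,0],0,1],
  [[-0.0015,0,0],0,1],
  [[0,0,0],0,1],
])

```text
time_s: 30.22
tcp_pos: [0.5466, 0.2153, 0.1286]
ee_rot: [0.001, 0.531, 0.848, 0.001]
force: [0.1, -2.8, 5.6]
finger_gap: 0.0527
gripper_force: 33.7
```

Emit:
drive_tool([
  [[0,0.002,0],0,1],
  [[0,0.002,0],0,1],
  [[0,0,0],0,1],
])

```text
time_s: 30.6
tcp_pos: [0.5471, 0.2158, 0.1289]
ee_rot: [-0.001, 0.531, 0.848, -0.002]
force: [-7.7, -6.2, 12.6]
finger_gap: 0.0533
gripper_force: 34.8
```

Emit:
drive_tool([
  [[0,0.001,0],0,1],
  [[0,0.001,0],0,1],
  [[0,0,0],0,1],
])

```text
time_s: 30.98
tcp_pos: [0.5473, 0.2159, 0.129]
ee_rot: [-0.002, 0.531, 0.848, -0.004]
force: [-11.0, -7.8, 16.7]
finger_gap: 0.0533
gripper_force: 35.2
```

Emit:
drive_tool([
  [[0,-0.003,0],0,1],
  [[0,-0.003,0],0,1],
  [[0,-0.002,0],0,1],
  [[0,0,0],0,1],
])

```text
time_s: 31.48
tcp_pos: [0.5459, 0.2152, 0.1287]
ee_rot: [0.002, 0.531, 0.847, 0.002]
force: [5.6, -0.9, 5.3]
finger_gap: 0.0529
gripper_force: 33.6
```

Emit:
drive_tool([
  [[0,-0.001,0],0,1],
  [[0,-0.001,0],0,1],
  [[0,0,0],0,1],
])

```text
time_s: 31.85
tcp_pos: [0.5441, 0.2146, 0.1287]
ee_rot: [0.001, 0.531, 0.847, 0.002]
force: [5.8, 1.6, 5.3]
finger_gap: 0.0532
gripper_force: 33.7
```

Emit:
drive_tool([
  [[0,-0.001,0],0,1],
  [[0,-0.001,0],0,1],
  [[0,0,0],0,1],
])

```text
time_s: 32.22
tcp_pos: [0.5434, 0.2144, 0.1288]
ee_rot: [0.002, 0.531, 0.847, 0.004]
force: [6.7, 3.0, 2.9]
finger_gap: 0.0531
gripper_force: 33.3
```

Emit:
drive_tool([
  [[0,-0.001,0],0,1],
  [[0,-0.001,0],0,1],
  [[0,0,0],0,1],
])

```text
time_s: 32.6
tcp_pos: [0.543, 0.2143, 0.129]
ee_rot: [0.003, 0.531, 0.847, 0.005]
force: [9.6, 5.5, 1.2]
finger_gap: 0.0534
gripper_force: 33.1
```

Emit:
drive_tool([
  [[0,-0.001,0],0,1],
  [[0,-0.001,0],0,1],
  [[0,0,0],0,1],
])

```text
time_s: 32.98
tcp_pos: [0.5426, 0.2142, 0.1292]
ee_rot: [0.004, 0.531, 0.847, 0.007]
force: [10.8, 6.4, -0.7]
finger_gap: 0.0531
gripper_force: 33.0
```

Emit:
drive_tool([
  [[0,0.003,0],0,1],
  [[0,0.003,0],0,1],
  [[0,0.002,0],0,1],
  [[0,0.001,0],0,1],
  [[0,0,0],0,1],
])

```text
time_s: 33.6
tcp_pos: [0.544, 0.2146, 0.1287]
ee_rot: [-0.0, 0.531, 0.848, -0.001]
force: [-2.5, -4.1, 10.4]
finger_gap: 0.0531
gripper_force: 34.5
```

Emit:
drive_tool([
  [[0,0.001,0],0,1],
  [[0,0.0008,0],0,1],
  [[0,0,0],0,1],
  [[0,-0.0015,0],0,1],
  [[0,0,0],0,1],
])

```text
time_s: 34.22
tcp_pos: [0.5441, 0.2147, 0.1287]
ee_rot: [-0.001, 0.531, 0.848, -0.001]
force: [-1.9, -2.8, 10.2]
finger_gap: 0.0528
gripper_force: 34.6
```

Emit:
drive_tool([
  [[0,0.001,-0.001],0,1],
  [[0,0.001,0],0,1],
  [[0,0.001,0],0,1],
  [[0,0,0],0,1],
])

```text
time_s: 34.72
tcp_pos: [0.5445, 0.215, 0.1289]
ee_rot: [-0.002, 0.531, 0.848, -0.004]
force: [-6.6, -4.1, 11.9]
finger_gap: 0.0532
gripper_force: 34.8
```

Emit:
drive_tool([
  [[0,0,-0.002],0,1],
  [[0,0,0],0,1],
  [[0,0,0],0,1],
])

```text
time_s: 35.1
tcp_pos: [0.547, 0.2162, 0.1294]
ee_rot: [-0.001, 0.531, 0.848, -0.001]
force: [-0.0, -0.8, -5.0]
finger_gap: 0.053
gripper_force: 33.3
```

Emit:
drive_tool([
  [[0,-0.001,0],0,1],
  [[0,-0.001,0],0,1],
  [[0,0,0],0,1],
])

```text
time_s: 35.48
tcp_pos: [0.5458, 0.2154, 0.1307]
ee_rot: [-0.0, 0.531, 0.848, -0.0]
force: [0.5, -0.6, -5.3]
finger_gap: 0.0529
gripper_force: 33.3
```

Emit:
drive_tool([
  [[0,-0.001,0],0,1],
  [[0,-0.001,0],0,1],
  [[0,0,0],0,1],
])

```text
time_s: 35.85
tcp_pos: [0.5442, 0.2146, 0.1309]
ee_rot: [0.0, 0.531, 0.848, 0.0]
force: [1.0, 0.3, -5.1]
finger_gap: 0.0529
gripper_force: 33.3
```

Emit:
drive_tool([
  [[0,-0.001,0],0,1],
  [[0,-0.001,0],0,1],
  [[0,0,0],0,1],
])

```text
time_s: 36.22
tcp_pos: [0.5437, 0.2143, 0.1312]
ee_rot: [0.001, 0.531, 0.848, 0.002]
force: [4.9, 1.9, -6.8]
finger_gap: 0.053
gripper_force: 33.1
```

Emit:
drive_tool([
  [[0,0.003,0],0,1],
  [[0,0.003,0],0,1],
  [[0,0.001,0],0,1],
  [[0,0,0],0,1],
])

```text
time_s: 36.72
tcp_pos: [0.5483, 0.2166, 0.1306]
ee_rot: [-0.0, 0.531, 0.848, -0.001]
force: [-0.2, 0.0, -5.1]
finger_gap: 0.0533
gripper_force: 33.7
```

Emit:
drive_tool([
  [[0,0.001,0],0,1],
  [[0,0,0],0,1],
])

```text
time_s: 36.98
tcp_pos: [0.5495, 0.2172, 0.1308]
ee_rot: [0.0, 0.531, 0.848, -0.0]
force: [-0.2, 0.0, -5.0]
finger_gap: 0.0531
gripper_force: 33.7
```

Emit:
drive_tool([
  [[0,0.001,0],0,1],
  [[0,0,0],0,1],
])

```text
time_s: 37.22
tcp_pos: [0.5498, 0.2174, 0.1307]
ee_rot: [-0.0, 0.531, 0.848, -0.001]
force: [-2.0, -1.5, -3.2]
finger_gap: 0.0531
gripper_force: 33.9
```

Emit:
drive_tool([
  [[0,0.001,0],0,1],
  [[0,0,0],0,1],
])

```text
time_s: 37.48
tcp_pos: [0.5501, 0.2175, 0.1306]
ee_rot: [-0.001, 0.531, 0.848, -0.001]
force: [-4.6, -2.0, -1.4]
finger_gap: 0.0534
gripper_force: 34.2
```

Emit:
drive_tool([
  [[0,-0.002,0],0,1],
  [[0,-0.002,0],0,1],
  [[0.001,-0.001,0],0,1],
  [[0.001,0,0],0,1],
  [[0,0,0],0,1],
])

```text
time_s: 38.1
tcp_pos: [0.5461, 0.2179, 0.1308]
ee_rot: [0.0, 0.531, 0.848, 0.0]
force: [-0.0, 0.8, -4.9]
finger_gap: 0.0532
gripper_force: 33.7
```

Emit:
drive_tool([
  [[0.001,0,0],0,1],
  [[0.001,0,0],0,1],
  [[0,0,0],0,1],
])

```text
time_s: 38.48
tcp_pos: [0.5454, 0.2192, 0.131]
ee_rot: [0.0, 0.531, 0.848, -0.0]
force: [0.0, -2.0, -3.5]
finger_gap: 0.0533
gripper_force: 33.8
```

Emit:
drive_tool([
  [[0.001,0,0],0,1],
  [[0,0,0],0,1],
])

```text
time_s: 38.72
tcp_pos: [0.5451, 0.2198, 0.1311]
ee_rot: [0.001, 0.531, 0.848, -0.0]
force: [2.3, -4.6, -1.7]
finger_gap: 0.0529
gripper_force: 34.0
```

Emit:
drive_tool([
  [[-0.002,0,0],0,1],
  [[-0.002,0,0],0,1],
  [[-0.001,0,0],0,1],
  [[0,0,0],0,1],
  [[0,0,0.001],0,1],
  [[0,0,0.001],0,1],
  [[0,0,0],0,1],
])

```text
time_s: 39.6
tcp_pos: [0.5468, 0.2159, 0.1289]
ee_rot: [0.0, 0.531, 0.848, 0.0]
force: [-1.0, -0.3, -3.7]
finger_gap: 0.0535
gripper_force: 34.0
```

Emit:
drive_tool([
  [[0,0,0.0003],0,-1],
  [[0,0,0],0,-1],
  [[0,0,0],0,-1],
  [[0,0,-0.02],0,-1],
  [[0,0,-0.04],0,-1],
  [[-0.015,0,-0.01],0,-0.6],
  [[-0.04,-0.0007,0],0,-0.5],
  [[-0.045,0,0.01],0,-0.5],
  [[-0.028,0,0.025],0,-0.5],
  [[-0.0045,0,0.035],0,-0.5],
  [[0,0,0.02],0,-0.5],
  [[0,0,0.0115],0,-0.5],
  [[0,0,0],0,1],
  [[0,0,0],0,1],
  [[0,0,0],0,1],
  [[0,0,0],0,1],
])

```text
time_s: 41.6
tcp_pos: [0.6042, 0.0963, 0.0981]
ee_rot: [0.001, 0.531, 0.848, 0.0]
force: [-1.5, -1.7, 4.9]
finger_gap: 0.0212
gripper_force: 31.9
```

Emit:
drive_tool([
  [[0.005,0,0],0,1],
  [[0.009,0,0],0,1],
  [[0.009,0,0],0,1],
  [[0.009,0,0],0,1],
  [[0.006,0,0],0,1],
  [[0.003,0,0],0,1],
  [[0.002,0,0],0,1],
  [[0,0,0],0,1],
])

```text
time_s: 42.6
tcp_pos: [0.5887, 0.1285, 0.0981]
ee_rot: [0.006, 0.53, 0.848, -0.003]
force: [7.4, -23.3, 2.0]
finger_gap: 0.0214
gripper_force: 31.7
```

```bash
python3 - <<'E'
from h import *
np.set_printoptions(precision=3,suppress=True)
o=manip.get_obs();print(o["force"],o["ft_torque"],o["q"])
E
```

```text
[  7.352 -23.294   2.002] [-3.552 -0.986 -0.199] [ 0.202  0.481  1.7   -0.016  0.955 -0.244]
```

```bash
python3 - <<'E'
from st import *
from scipy.optimize import least_squares
L={n:pickle.load(open(n+".pkl","rb")) for n in("w2","w4","w5","w6","w7")}; I={n:cv2.imread(f"pics/{n}.png")[:,:,::-1].copy() for n in L}
y=np.array([-.435,.9]);c=np.array([.5455,.2164]);x=np.array([.9,.435])
def tri(obs):
    f=lambda p:np.concatenate([proj("wrist",p,L[n])-q for n,q in obs]); r=least_squares(f,[.59,.12,.1]); return r.x,r.fun
p,f=tri([("w5",(318.87,127.15)),("w6",(317.97,196.06))]);d=p[:2]-c;print("stripe closed",p,d@y*1e3,d@x*1e3,f)
s2=stripe(I["w2"],(490,545,66,88));print(s2)
s7=stripe(I["w7"],(305,332,200,290));print("w7",s7)
for z in (.104,.106,.108,.11,.112):
    for k in s2: q=at_z("wrist",k[1],z,L["w2"])[:2]-np.array([.5464,.2143]);print(z,q@y*1e3,q@x*1e3)
p,f=tri([("w2",s2[0][1]),("w4",(318.04,196.61))]);d=p[:2]-c;print("open tri w2,w4",p,d@y*1e3,d@x*1e3,f)
g=cv2.cvtColor(I["w7"],cv2.COLOR_RGB2GRAY); print(g[50:75,317],g[50:75,325]); print(g[115,255:275],g[115,365:380])
print([proj("wrist",[*(c+v),.071],L["w7"]) for v in (.049*y,-.049*x,.049*x)])
E
```

```text
stripe closed [0.5863 0.1308 0.1274] -94.78149260065291 -0.5252748256928151 [ 0.4333  0.01   -0.4699 -0.0103]
[([47, 2, 8, 20, 113], [541.27, 79.59]), ([11, 6, 31, 7, 191], [516.47, 74.87])]
w7 [([8, 20, 9, 34, 264], [317.18, 235.55])]
0.104 -176.1656586940198 -2.6547037828840025
0.104 -149.3453776256497 1.0079697016161586
0.106 -174.63773737902636 -2.902847592148545
0.106 -148.00043384905945 0.7348378254309529
0.108 -173.10981606403286 -3.1509914014131977
0.108 -146.65549007246918 0.46170594924563796
0.11 -171.5818947490394 -3.3991352106777275
0.11 -145.3105462958789 0.18857407306043228
0.112 -170.05397343404593 -3.6472790199422698
0.112 -143.96560251928864 -0.0845578031248896
open tri w2,w4 [0.6007 0.0909 0.1551] -136.90550581042046 -4.930180460090782 [-1.9036 -5.4585 -5.5822  2.1517]
[139 119  99  93  91  92  93 102 138 185 208 211 208 200 191 174 153 146
 167 194 192 164 130 101  87] [151 143 127 105  93  91  91  95 117 161 201 215 215 210 202 190 169 146
 132 152 186 196 169 122  90]
[106 106 108 107 109 110 123 189 248 255 255 255 255 255 255 255 254 199
 149 155] [204 204 202 201 201 199 189 159 120  96  91  89  87  87  87]
[array([317.2874,  54.8361]), array([261.8443, 115.4376]), array([372.65  , 115.5951])]
```

Emit:
drive_tool([
  [[-0.009,0,0],0,1],
  [[-0.012,0,0],0,1],
  [[-0.012,0,0],0,1],
  [[-0.012,0,0],0,1],
  [[-0.009,0,0],0,1],
  [[-0.006,0,0],0,1],
  [[-0.003,0,0],0,1],
  [[0,0,0],0,1],
])

```text
time_s: 43.6
tcp_pos: [0.6114, 0.0812, 0.0981]
ee_rot: [-0.002, 0.531, 0.847, 0.001]
force: [-5.7, 8.1, 8.0]
finger_gap: 0.0216
gripper_force: 32.3
```

Emit:
drive_tool([
  [[-0.003,0,0],0,1],
  [[0,0,0],0,1],
])

```text
time_s: 43.85
tcp_pos: [0.6115, 0.081, 0.098]
ee_rot: [-0.004, 0.532, 0.847, 0.003]
force: [-8.8, 15.0, 9.8]
finger_gap: 0.0211
gripper_force: 32.5
```

Emit:
drive_tool([
  [[0.009,0,0],0,1],
  [[0.012,0,0],0,1],
  [[0.012,0,0],0,1],
  [[0.012,0,0],0,1],
  [[0.009,0,0],0,1],
  [[0.006,0,0],0,1],
  [[0.003,0,0],0,1],
  [[0.001,0,0],0,1],
  [[0,0,0],0,1],
])

```text
time_s: 44.98
tcp_pos: [0.5888, 0.1284, 0.0981]
ee_rot: [0.005, 0.53, 0.848, -0.002]
force: [6.0, -18.2, 3.1]
finger_gap: 0.0214
gripper_force: 31.8
```

Emit:
drive_tool([
  [[-0.004,0,0],0,1],
  [[0,0,0],0,-0.5],
  [[0,0,0],0,-0.5],
  [[0,0,0],0,-0.5],
  [[0,0,-0.03],0,-0.5],
  [[0,0,-0.04],0,-0.5],
  [[-0.03,0,0],0,-0.5],
  [[-0.045,0,0],0,-0.5],
  [[-0.035,0,0],0,-0.5],
  [[-0.0145,0,0],-8,-0.5],
  [[0,0,0],-10,-0.5],
  [[0,0,0],-10,-0.5],
  [[0,0,0],-10,-0.5],
  [[0,0,0],-10,-0.5],
  [[0,0,0],-10,-0.5],
  [[0,0,0],-10,-0.5],
  [[0,0,0],0,-0.5],
])

```text
time_s: 47.1
tcp_pos: [0.6422, 0.018, 0.1668]
ee_rot: [-0.0, -0.033, 0.999, 0.0]
force: [0.0, -0.1, 0.2]
finger_gap: 0.0643
gripper_force: 0.0
```

```bash
python3 - <<'E'
from st import *
i=manip.camera_info("wrist");im=manip.get_image("wrist");save("w8",im);pickle.dump(i,open("w8.pkl","wb"));o=manip.get_obs();q=o["ee_rot"];print(o["tcp_pos"],np.degrees(2*np.arctan2(q[2],q[1])),o["q"])
i4=pickle.load(open("w4.pkl","rb"));im4=cv2.imread("pics/w4.png")[:,:,::-1].copy()
y=np.array([-.435,.9]);x=np.array([.9,.435])
a=at_z("wrist",(317.5,259.5),.101,i4)[:2];b=at_z("wrist",(338.75,267.5),.101,i4)[:2];d=b-a;print("phi w4",np.degrees(np.arctan2(-d@y,d@x)),np.linalg.norm(d))
def line(im,info,box):
    g=cv2.cvtColor(im,cv2.COLOR_RGB2GRAY);x0,x1,y0,y1=box;n,l,s,c=cv2.connectedComponentsWithStats((g[y0:y1,x0:x1]>170).astype(np.uint8))
    for k in range(1,n):
        if s[k][4]<12: continue
        P=np.argwhere(l==k)[:,::-1]+[x0,y0]; W=np.array([at_z("wrist",p,.101,info)[:2] for p in P]); m=W.mean(0);u,sv,v=np.linalg.svd(W-m)
        e=v[0]; e=e if e@x>0 else -e
        L=(W-m)@e; print("comp",P.mean(0).round(1),len(P),"len",np.ptp(L).round(4),"phi",np.degrees(np.arctan2(-e@y,e@x)).round(1),"mean",m,"start->",m-e*.0)
line(im4,i4,(305,345,250,275))
pt=proj("wrist",[.6417,.018,.101],i);print("w8",pt);X,Y=int(pt[0]),int(pt[1]);line(im,i,(X-35,X+35,Y-35,min(Y+35,399)))
E
```

```text
[0.6422 0.018  0.1668] 183.73951598947372 [ 0.0101  0.4764  1.5117  0.0001  1.1536 -1.626 ]
phi w4 22.978662599126274 0.026208860331840365
comp [323.7 264. ] 207 len 0.0395 phi 12.1 mean [0.6512 0.0116] start-> [0.6512 0.0116]
comp [340.2 261.4] 16 len 0.006 phi 39.1 mean [0.6664 0.0227] start-> [0.6664 0.0227]
comp [313.3 270.1] 16 len 0.0056 phi -76.1 mean [ 0.6439 -0.0005] start-> [ 0.6439 -0.0005]
w8 [320.9991 216.9747]
comp [299.3 192.7] 350 len 0.0242 phi 58.0 mean [0.6238 0.0007] start-> [0.6238 0.0007]
comp [316.1 232.2] 137 len 0.0251 phi 23.7 mean [0.6545 0.0151] start-> [0.6545 0.0151]
comp [291.6 233.7] 24 len 0.0048 phi 59.3 mean [ 0.6569 -0.0037] start-> [ 0.6569 -0.0037]
comp [304.3 238.9] 34 len 0.0072 phi 38.6 mean [0.6607 0.0063] start-> [0.6607 0.0063]
```

Emit:
drive_tool([
  [[0.0013,-0.0014,0.02],1,-0.5],
  [[0,0,0.03],0,-0.5],
  [[0,0,0.02],0,-0.5],
  [[0,0,0.008],0,-0.5],
  [[0,0,0],0,1],
  [[0,0,0],0,1],
  [[0,0,0],0,1],
  [[0,0,0],0,1],
  [[0,0,0],0,1],
  [[0,0,0],0,1],
])

```text
time_s: 48.4
tcp_pos: [0.6416, 0.0164, 0.0901]
ee_rot: [0.001, -0.025, 1.0, 0.0]
force: [-1.4, 2.2, 5.4]
finger_gap: 0.0135
gripper_force: 31.8
```

Emit:
drive_tool([
  [[0,0,0],6,1],
  [[0,0,0],9,1],
  [[0,0,0],9,1],
  [[0,0,0],9,1],
  [[0,0,0],9,1],
  [[0,0,0],9,1],
  [[0,0,0],6,1],
  [[0,0,0],0,1],
  [[0,0,0],0,1],
])

```text
time_s: 49.52
tcp_pos: [0.6419, 0.0171, 0.0901]
ee_rot: [0.001, 0.455, 0.89, 0.001]
force: [0.3, 3.5, 5.0]
finger_gap: 0.0136
gripper_force: 31.8
```

```bash
python3 - <<'E'
from h import *
o=manip.get_obs();q=o["ee_rot"];print(o["tcp_pos"],np.degrees(2*np.arctan2(q[2],q[1])),o["force"],o["ft_torque"])
E
```

```text
[0.6419473  0.01711531 0.09014809] 125.86027852121931 [0.34178899 3.53790574 4.97561069] [ 0.53821507 -0.00330498 -0.09066115]
```

Emit:
drive_tool([
  [[0,0,0],0,-0.5],
  [[0,0,0],0,-0.5],
  [[0,0,0],0,-0.5],
  [[0,0,-0.02],0,-0.5],
  [[0,0,-0.04],0,-0.5],
  [[0.01,0,-0.04],0,-0.5],
  [[0.02,0,-0.04],0,-0.5],
  [[0.015,0,-0.02],0,-0.5],
  [[0,0,0],0,-0.5],
  [[0,0,0],0,-0.5],
])

```text
time_s: 50.78
tcp_pos: [0.6141, 0.0523, 0.2471]
ee_rot: [-0.001, 0.455, 0.891, -0.001]
force: [0.8, 0.1, -1.1]
finger_gap: 0.0639
gripper_force: 0.0
```

```bash
python3 - <<'E'
from st import *
i=manip.camera_info("wrist");im=manip.get_image("wrist");save("w9",im);print(manip.get_obs()["tcp_pos"])
y=np.array([-.435,.9]);x=np.array([.9,.435]);g=cv2.cvtColor(im,cv2.COLOR_RGB2GRAY)
c=np.array([.5455,.2164])
def comps(p,z,r,t):
    X,Y=proj("wrist",[*p,z],i).astype(int);x0,y0=max(X-r,0),max(Y-r,0);n,l,s,_=cv2.connectedComponentsWithStats((g[y0:Y+r,x0:X+r]>t).astype(np.uint8))
    for k in range(1,n):
        if s[k][4]<15: continue
        P=np.argwhere(l==k)[:,::-1]+[x0,y0]; W=np.array([at_z("wrist",q,z,i)[:2] for q in P]); m=W.mean(0);e=np.linalg.svd(W-m)[2][0]
        e=e if e@y<0 else -e; print(P.mean(0).round(1),len(P),"len",np.ptp((W-m)@e).round(4),"phi",np.degrees(np.arctan2(-e@y,e@x)).round(1),"rel c (y,x)",((m-c)@y*1e3).round(1),((m-c)@x*1e3).round(1))
print("timer");comps((.6417,.018),.101,35,170)
print("grip");comps(c-.096*y,.108,22,170)
hsv=cv2.cvtColor(im,cv2.COLOR_RGB2HSV);m=(hsv[...,0]>5)&(hsv[...,0]<20)&(hsv[...,1]>150)&(hsv[...,2]>180);X,Y=proj("wrist",[.6417,.018,.071],i).astype(int);P=np.argwhere(m[Y-50:Y+50,X-50:X+50])[:,::-1]+[X-50,Y-50];print("orange",P.mean(0) if len(P) else None,len(P))
if len(P): q=at_z("wrist",P.mean(0),.064,i)[:2]-c;print(q@y*1e3,q@x*1e3)
E
```

```text
[0.6141 0.0522 0.2468]
timer
[300.5 196.5] 28 len 0.0061 phi 40.6 rel c (y,x) -189.3 -27.7
[310.6 194.4] 15 len 0.0044 phi 43.5 rel c (y,x) -185.2 -17.7
[335.6 194.5] 72 len 0.0325 phi 177.6 rel c (y,x) -180.7 7.8
[294.3 204.7] 34 len 0.008 phi 14.6 rel c (y,x) -199.3 -32.7
[308.2 220. ] 468 len 0.0437 phi 83.8 rel c (y,x) -213.7 -15.5
[333.8 221.2] 369 len 0.0402 phi 81.3 rel c (y,x) -210.2 11.6
[289.7 213.8] 23 len 0.0057 phi 11.5 rel c (y,x) -210.1 -36.0
[291.3 223.8] 33 len 0.0079 phi 158.8 rel c (y,x) -221.2 -32.7
[349.5 224. ] 30 len 0.0079 phi 8.8 rel c (y,x) -210.3 28.8
[320.5 240.9] 135 len 0.0276 phi 79.7 rel c (y,x) -235.4 1.7
[294.3 233. ] 24 len 0.0066 phi 135.2 rel c (y,x) -231.2 -27.9
[346.4 233.1] 22 len 0.0059 phi 18.1 rel c (y,x) -221.3 27.7
[301.6 239.8] 26 len 0.0075 phi 120.8 rel c (y,x) -237.7 -18.8
[339.3 240. ] 27 len 0.0085 phi 44.0 rel c (y,x) -230.6 21.8
[309.9 245.4] 22 len 0.0065 phi 98.1 rel c (y,x) -242.7 -8.8
[330.4 245.4] 21 len 0.0063 phi 73.0 rel c (y,x) -238.7 13.4
grip
[325.7 102.4] 231 len 0.0387 phi 85.4 rel c (y,x) -93.8 -19.0
[362.  108.3] 190 len 0.0355 phi 88.6 rel c (y,x) -93.0 15.1
[345.1 110.9] 252 len 0.0309 phi 90.1 rel c (y,x) -98.0 0.1
orange None 0
```

```bash
python3 -c "
from cell import manip
print(manip.hand_in())"
```

```text
the job is handed in; nothing more can be done
None
```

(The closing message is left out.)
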